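# Draw the blind plug from a cast housing with a screw-in puller rod

### The arm

A 6-joint arm with a two-finger parallel gripper is mounted at the origin on the work surface. World frame = base frame: x ahead of the robot, y to its left, z up, the work surface at z = 0. Lengths are in m, angles in rad, forces in N, time in s.
With the tool pointing down it reaches from about 0.275 to 0.725 m from the base axis. Payload 5.6 kg.
Tool frame: the origin (TCP) lies on the centre line of the jaws, within the pads' length; the fingertips stand 25 mm ahead of it and the grasp point (between the pads) lies 6 mm ahead of it; z points along the fingers, y is the line along which they close (so a half turn about z gives the same grasp; the last joint's range is limited). The gripper opens to 85 mm and grips with 20 to 120 N. Pads are 22 mm wide; open, the fingers measure 114 mm over their backs; the gripper's body (76 mm by 85 mm) begins 54 mm behind the grasp point. The pads swing forward as they close: fully open they stand 13 mm farther back than shut.
Start: joints at [-0.825, 0.255, 0.108, 0, -1.424, -0.285], TCP at [0.245, -0.493, 0.256] pointing down, gripper open.
Joint ranges: [-2.95, 2.95], [-1.21, 1.97], [-1.09, 1.5], [-2.87, 1.71], [-2.94, -0.07], [-3.05, 3.05]. Speed limits (rad/s): [2.57, 2.57, 3.14, 3.14, 3.14, 3.14].

### API

Orientations are given as a unit quaternion [x, y, z, w].
In Python, from rig import r gives the robot as it stands.
- The arm moves only by the tool move_arm, never from a script. Its argument "steps" is a list of rows, each a list of 7 numbers: the opening, from -1 (shut) to 1 (fully open), then the shift along the world's x, y, z each as a share of 1000 mm, from -1 to 1, then the turn, a rotation vector about the world's x, y, z each as a share of 120 degrees, from -1 to 1. A call has 1 to 8 rows; each row is the pose to reach, as a shift and turn from the pose commanded when the call began; what a row does not reach only later rows make up. A row lasts 1/10 s, in which the tool goes at most 50 mm and 8.59 degrees, less where a joint would pass 70% of its speed; a pose out of reach is approached as far as the arm can. A call with a number of a shift or a turn outside -1 to 1 is refused whole. A call with a gripper value outside its range is refused whole. The fingers move at their own pace and stop on an object; the grip force is fixed at half the most. Time passes only in rows, so rows that repeat a pose let the fingers close. It gives the time, the measured TCP pose, the force, the opening and the grip force at its end, in the units of the state.
- r.get_state(): the state, without advancing time (a new reading comes with each control period).
- r.read_camera(name): name is "scene" or "top"; returns the picture (384x512x3 uint8, red, green, blue); there is no depth.
- r.camera_model(name): a dict with "fx", "fy", "cx", "cy" (pixels), "k1" (the pictures are not rectified: a ray, as slopes to the right and down, at radius r is drawn at 1 + k1 r^2 times it, then the intrinsics apply), "extrinsics" (4x4, takes a point from camera to world coordinates). Camera axes: x right, y down, z forward; pixel columns grow to the right and rows downward; lengths in m; the calibration is good to about 2 mm. A picture is of the moment at which its call begins. camera_model takes no time and is no camera call.
- r.close_job(): hands the job in; it is judged then, once.
The state is a dict: "clock": time; "joint_positions": joint angles; "joint_vel": joint speeds; "joint_efforts": joint torques, N m; "ee_pos": TCP position; "ee_rot": TCP orientation; "contact_force": force on the tool from outside, world axes, zero at the start; "torque": the same for the moment, N m; "width": opening from 0.0 (shut) to 1.0 (fully open); "grip_force": force on a finger pad.
Only numpy, scipy, OpenCV 4.12 (cv2) and the standard library are available. Lean on these libraries where they do the work, as an engineer would, in place of code of your own. Each camera call takes 0.05 s, during which the arm holds its last target. There are 200 camera calls.

### The job

Take the puller rod with the flat grip from its wooden holder and screw it clockwise fully home into the threaded mouth of the blind plug, without forcing it: press lightly and feel for the start of the thread. Then draw the plug straight up out of the housing on the rod, set it down gently, upright and with the rod still screwed in, on the floor of the steel tray, and let go. Leave the plain tool in the holder and the bush in the tray where they are.

Things in the scene. Friction and masses are not known exactly. Their poses are not given: they have to be found in the camera images.
- rod: steel puller rod, 114 mm long, 0.22 kg, upright in one hole of the holder, hanging on its collar. Origin at its lower tip, z up the rod. Conical nose to 7 mm, shaft 11 mm thick, collar 34 mm wide from 23.8 to 29.8 mm, shaft 12 mm thick to 80 mm, then a flat grip. It does not turn by itself.
- rod_pin (a point): 12 mm above the rod's tip: centre of the cross pin (5 mm thick and wide with a rounded top and flat underside, 22 mm end to end, along the rod's x axis) whose two ends are the thread lugs; its underside lies 9.5 mm above the tip
- rod_grip (a point): 97 mm above the rod's tip: middle of the flat grip, 40 mm wide along the rod's x, 12 mm thick along its y, 34 mm high (80 to 114 mm above the tip); take it from above across the 12 mm
- plug: round steel blind plug, 42 mm diameter, 34 mm high, 0.36 kg, flush in the housing's bore. Origin at the centre of its underside, z up. Its top has a 14 mm round hole with two opposite slots (about 6 mm wide, over 24 mm end to end). The slots' line is turned from the plug's x axis by 0.3 to 1.9 rad counter-clockwise seen from above; it is not reported, but to be felt or seen.
- plug_mouth (a point): centre of the plug's top face, 34 mm above its origin. Thread: through the slots the rod's pin drops until its centre is 8.5 mm below this face; turned on clockwise (seen from above) the groove leads it down 3 mm more within 0.8 rad, then level to a dead stop about 1.0 rad past the slots. Home: rod tip 10.5 mm above the plug's origin, collar all but on the face.
- bore (a point): centre of the bore's mouth in the housing's top face. The plug can turn in the bore: a moment above roughly 0.15 to 0.3 N m turns it along. The pin has 1 to 2 mm of play up and down in the thread. The thread is damaged by more than 40 N between rod and plug; 3 to 8 N of push is enough.
- housing: cast aluminium block fixed to the table, 110 x 110 mm, 50 mm high, on a foot of 150 x 130 mm, with the bore in the middle of its top, 34 mm deep. Origin at the centre of its underside, z up. Rubber seals 9 to 17 mm below the top grip the plug: drawing it takes about 8 to 18 N, weight included, over the first 20 mm, then it comes free.
- holder: wooden block, 75 mm (x) by 130 mm (y), 40 mm high, fixed, with two upright holes at y = +30 and -30 mm; one holds the rod, the other the drift, either way round. Origin at the centre of its underside.
- tray: open dark steel tray, 180 mm (x) by 150 mm (y), 25 mm high, walls and floor about 4 to 5 mm thick, fixed. Origin at the centre of its underside. A brass bush stands near its +x, +y corner; the rest is free.
- drift: plain steel drift without pin or flat grip, 62 mm long (its top stands 78 mm above the table), collar of 34 mm; stands in the other hole of the holder. Leave it.
- bush: brass bush, 30 mm diameter, 22 mm high, standing in the tray. Leave it.
Things that resemble listed ones, but are neither listed nor needed, are in the scene too. What is meant by the housing is not yellow, and is the larger of those in its own colour.

How it is judged:
On the way, in this order (a step that is already met when the one before it is completed fails the run):
1. the rod is screwed fully home in the plug while the plug still sits in the housing (z of rod in the frame of plug between 0.008 and 0.0114 m and horizontal distance between rod and plug below 0.004 m and z of plug in the frame of housing below 0.02 m), for 0.2 s.
2. the plug is drawn clear of the housing on the rod, upright (z of plug in the frame of housing above 0.052 m and z of rod in the frame of plug below 0.014 m and angle between plug's own z axis and vertical below 0.2 rad), for 0.1 s.
At the end, for the whole second after the job is handed in: the plug stands upright (within 0.1 rad) and at rest on the tray's floor, inside its walls, with the rod still screwed in (rod origin less than 12.5 mm above the plug's), released (x of plug in the frame of tray between -0.068 and 0.068 m and y of plug in the frame of tray between -0.053 and 0.053 m and z of plug in the frame of tray below 0.008 m and angle between plug's own z axis and vertical below 0.1 rad and z of rod in the frame of plug below 0.0125 m and horizontal distance between rod and plug below 0.006 m and linear speed of plug below 0.02 m/s and contact force between plug and tray above 1 N); the robot touches nothing.
It fails at once if rod and plug are forced against each other with more than 40 N (contact force between rod and plug above 40 N).
It fails at once if the plug is dropped or pressed hard into the tray (over 40 N) (contact force between plug and tray above 40 N).
It fails at once if a part that should be left alone is moved by more than 30 mm (distance of any of drift, bush from where it was at the start of the episode above 0.03 m).
It also fails if it takes over 72 s, if anything falls off the work surface, if the arm or the gripper's body presses on something with over 40 N, if the wrist force passes 120 N, or if a joint passes its speed limit or range.

## Working session

There is one attempt and no reset: what is moved stays moved. The work goes in short steps, Python scripts to look and compute and a tool call to move; the robot and the scene stay as the last step left them, time stands still between calls to the robot, and variables do not carry over. Pictures are saved under pics/ and viewed, at most 10 in all, crops included, and the job is handed in when it is done.

Besides the shell and the picture viewer there is one more tool, called as name(argument=value, ...) on one line, values as JSON. move_arm: Moves the arm, as the interface text tells. Shift numbers are shares of 1000 mm and turn numbers shares of 120 degrees, none past 1 either way. Its arguments: {"type":"object","properties":{"steps":{"type":"array","items":{"type":"array","items":{"type":"number"}}}},"required":["steps"]}

```bash
mkdir -p pics; ls
cat > h.py <<'E'
import numpy as np, cv2
from rig import r
def save(cam,fn):
    im=r.read_camera(cam); cv2.imwrite('pics/'+fn,im[:,:,::-1]); return im
def ray(cam,u,v):
    m=r.camera_model(cam); x=(u-m['cx'])/m['fx']; y=(v-m['cy'])/m['fy']
    a,b=x,y
    for _ in range(20):
        s=1+m['k1']*(a*a+b*b); a,b=x/s,y/s
    E=np.array(m['extrinsics']); return E[:3,3],E[:3,:3]@np.array([a,b,1])
def onz(cam,u,v,z):
    o,d=ray(cam,u,v); return o+d*(z-o[2])/d[2]
def proj(cam,p):
    m=r.camera_model(cam); E=np.array(m['extrinsics']); c=E[:3,:3].T@(np.array(p)-E[:3,3])
    a,b=c[:2]/c[2]; s=1+m['k1']*(a*a+b*b); return m['fx']*a*s+m['cx'],m['fy']*b*s+m['cy']
E
python3 - <<'E'
from h import *
a=save('scene','s0.png');b=save('top','t0.png')
for c in('scene','top'):
    m=r.camera_model(c);print({k:np.round(v,3) for k,v in m.items()})
print(r.get_state())
E
```

```text
pics
{'fx': np.float64(404.955), 'fy': np.float64(404.955), 'cx': np.float64(255.026), 'cy': np.float64(192.05), 'k1': np.float64(-0.04), 'extrinsics': array([[-0.692,  0.501, -0.521,  0.996],
       [ 0.722,  0.479, -0.499,  0.577],
       [-0.   , -0.721, -0.693,  0.777],
       [ 0.   ,  0.   ,  0.   ,  1.   ]])}
{'fx': np.float64(355.231), 'fy': np.float64(355.231), 'cx': np.float64(254.04), 'cy': np.float64(190.1), 'k1': np.float64(-0.008), 'extrinsics': array([[-0.003, -0.982,  0.187,  0.285],
       [-1.   ,  0.006,  0.013,  0.079],
       [-0.014, -0.187, -0.982,  1.089],
       [ 0.   ,  0.   ,  0.   ,  1.   ]])}
{'clock': 0.1, 'joint_positions': array([-8.25407760e-01,  2.55713746e-01,  1.07100293e-01, -3.77611364e-04,
       -1.42390488e+00, -2.84607216e-01]), 'joint_vel': array([ 0.00130565, -0.00066302,  0.00246833,  0.00112459,  0.00027923,
        0.00029429]), 'joint_efforts': array([-5.15554450e-03, -3.87602055e+01,  2.38472092e+01,  5.37798420e+00,
       -3.83929670e-03, -8.10840504e-06]), 'ee_pos': array([ 0.24441424, -0.49225503,  0.25546601]), 'ee_rot': array([-2.28330744e-01,  9.73583225e-01,  8.41306760e-04, -2.61547107e-04]), 'contact_force': array([-0.33060799,  0.17941822, -0.01268171]), 'torque': array([ 0.00825729, -0.0016893 ,  0.01381211]), 'grip_force': 0.0, 'width': 1.0016163394352138}
```

View pics/s0.png

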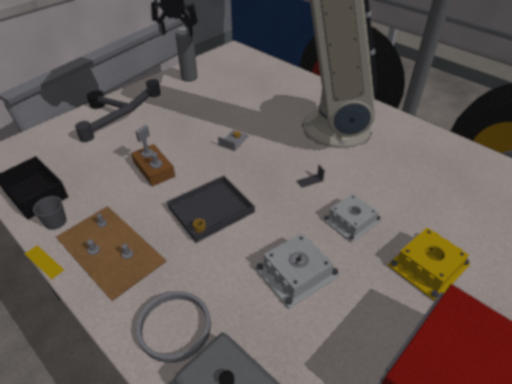

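View pics/t0.png

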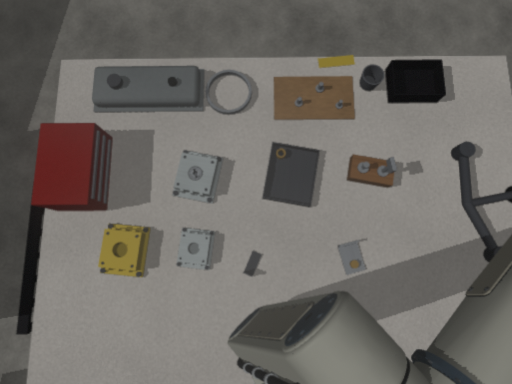

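Both views show the grey housing (scene 298,262; top 196,175), the holder with the rod (scene 145,140; top 390,165), and the tray (scene 210,207; top 292,174). I'll enlarge them.

Run:
```python
from h import *
s=cv2.imread('pics/s0.png');t=cv2.imread('pics/t0.png')
def c(im,u,v,w=40,h=30): return cv2.resize(im[v-h:v+h,u-w:u+w],(400,300),interpolation=cv2.INTER_CUBIC)
g=np.vstack([np.hstack([c(s,298,266),c(t,196,176)]),np.hstack([c(s,150,154),c(t,380,170)])])
cv2.imwrite('pics/m0.png',g)
```

```text
(no output)
```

View pics/m0.png

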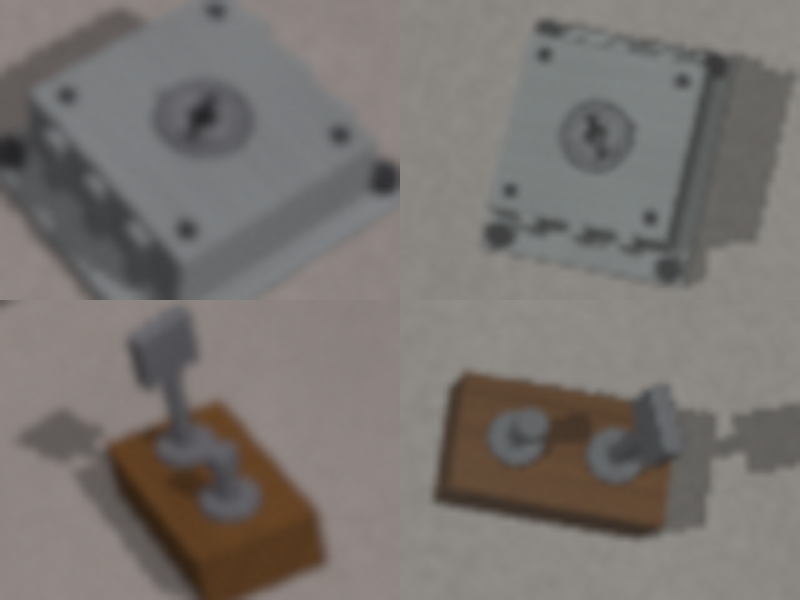

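Mosaic (5x): the plug centre is at scene (298.6,259.6) and top (195.4,173.2), with its slots visible. The rod collar is at scene (147,153.4) and top (383,171), with the flat grip above it.

```bash
python3 - <<'E'
from h import *
np.set_printoptions(precision=4,suppress=True)
S=lambda x,y:(258+x/5,236+y/5); T=lambda x,y:(156+(x-400)/5,146+y/5)
S2=lambda x,y:(110+x/5,124+(y-300)/5); T2=lambda x,y:(340+(x-400)/5,140+(y-300)/5)
def show(n,a,b,z):
    print(n,'S',onz('scene',*a,z)[:2],'T',onz('top',*b,z)[:2])
    o,d=ray('scene',*a);p,e=ray('top',*b);A=np.c_[d,-e];k=np.linalg.lstsq(A,p-o,rcond=None)[0];print('  tri',(o+d*k[0]+p+e*k[1])/2,'gap',np.linalg.norm(o+d*k[0]-p-e*k[1]))
show('plug',S(203,118),T(597,136),.05)
show('sl1',S(189,134),T(588,120),.05);show('sl2',S(216,101),T(606,155),.05)
show('collar',S2(185,447),T2(615,455),.046)
show('driftcollar',S2(230,497),T2(518,437),.046)
for n,(x,y) in dict(hTL=(540,28),a=(545,54),b=(682,80),c=(650,217),d=(510,190)).items(): print('hole',n,onz('top',*T(x,y),.05)[:2])
for n,(x,y) in dict(a=(67,95),b=(187,230),c=(340,133),d=(215,10)).items(): print('holeS',n,onz('scene',*S(x,y),.05)[:2])
for n,(x,y) in dict(a=(462,372),d=(440,500)).items(): print('holder',n,onz('top',*T2(x,y),.04)[:2])
for n,(x,y) in dict(l=(130,345),r=(183,315)).items(): print('gripS',n,onz('scene',*S2(x,y),.130)[:2])
for n,(x,y) in dict(a=(655,385),b=(680,455)).items(): print('gripT',n,onz('top',*T2(x,y),.130)[:2])
# tray
t=cv2.imread('pics/t0.png')
h=cv2.cvtColor(t,cv2.COLOR_BGR2HSV)
m=np.zeros(t.shape[:2],np.uint8);m[135:215,255:330]=(h[135:215,255:330,2]<90)*255
c=max(cv2.findContours(m,0,2)[0],key=cv2.contourArea);R=cv2.minAreaRect(c);print(R)
for q in cv2.boxPoints(R):print(onz('top',*q,.025)[:2])
print('bush',onz('top',281,153,.027),onz('scene',199,222,.027))
E
python3 - <<'E'
import cv2,numpy as np
s=cv2.imread('pics/s0.png');t=cv2.imread('pics/t0.png')
c=lambda im,u,v,w=20,h=30: cv2.resize(im[v-h:v+h,u-w:u+w],(400,600),interpolation=cv2.INTER_CUBIC)
cv2.imwrite('pics/m1.png',np.hstack([c(s,143,142),c(t,388,168)]))
E
```

```text
plug S [0.5393 0.2728] T [0.5354 0.2691]
  tri [0.5363 0.2704 0.045 ] gap 0.0008513868461122379
sl1 S [0.5502 0.2739] T [0.5453 0.2748]
  tri [0.5472 0.274  0.0467] gap 0.0035713616894413255
sl2 S [0.528  0.2711] T [0.5236 0.2633]
  tri [0.5243 0.2663 0.0424] gap 0.00387549235376701
collar S [ 0.5471 -0.2869] T [ 0.5394 -0.2953]
  tri [ 0.5414 -0.2984  0.0366] gap 0.0006665690821688668
driftcollar S [ 0.5561 -0.2308] T [ 0.5509 -0.2378]
  tri [ 0.5522 -0.2393  0.039 ] gap 0.001467510051761578
hole hTL [0.6033 0.3058]
hole a [0.5868 0.3022]
hole b [0.5699 0.2184]
hole c [0.4855 0.236 ]
hole d [0.5025 0.3205]
holeS a [0.5714 0.2209]
holeS b [0.589 0.305]
holeS c [0.504  0.3216]
holeS d [0.4876 0.2376]
holder a [ 0.5936 -0.208 ]
holder d [ 0.5137 -0.1904]
gripS l [ 0.567  -0.2838]
gripS r [ 0.5303 -0.2864]
gripT a [ 0.5588 -0.2902]
gripT b [ 0.5187 -0.3009]
((291.4839782714844, 174.08799743652344), (49.461830139160156, 57.78000259399414), 10.304845809936523)
[0.4624 0.069 ]
[0.6425 0.0353]
[ 0.6126 -0.1155]
[ 0.4346 -0.0775]
bush [0.6035 0.0089 0.027 ] [0.6067 0.0115 0.027 ]
```

View pics/m1.png

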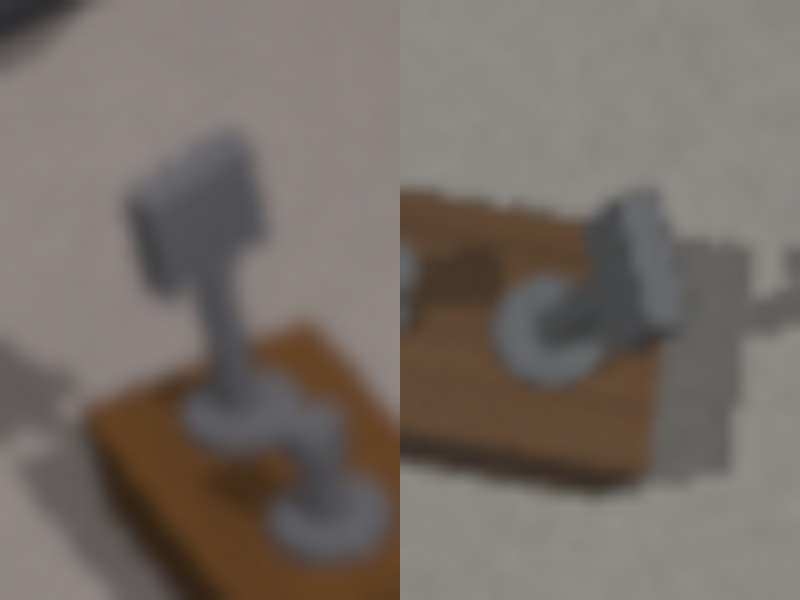

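The crop (10x) shows the grip's top face running scene (137,131)→(146.5,125.5) and top (392,157.5)→(394.8,170.5), with the collar at top (383.1,171.1).

Run:
```python
from h import *
np.set_printoptions(precision=4,suppress=True)
T=[onz('top',*p,.130)[:2] for p in((392,157.5),(394.8,170.5))]
S=[onz('scene',*p,.130)[:2] for p in((137,131),(146.5,125.5))]
for n,q in(('T',T),('S',S)):
    d=q[0]-q[1];print(n,(q[0]+q[1])/2,np.linalg.norm(d),np.degrees(np.arctan2(d[1],d[0])))
# shaft top where it enters the grip underside: mid z = .040+.080-.0238
print(onz('scene',123+21.5,112+27.5,.098)[:2])
st=r.get_state();from scipy.spatial.transform import Rotation as R
M=R.from_quat(st['ee_rot']).as_matrix();print(M)
for z in(.2555+0,.2805-.05):pass
print('tips scene',proj('scene',st['ee_pos']),proj('top',st['ee_pos']))
```

```text
T [ 0.5387 -0.2953] 0.0375884259099282 7.464926682604564
S [ 0.543  -0.2912] 0.033662670494198764 4.880512427194172
[ 0.5471 -0.2826]
[[-0.8957 -0.4446 -0.0009]
 [-0.4446  0.8957  0.0015]
 [ 0.0001  0.0018 -1.    ]]
tips scene (np.float64(176.1548481352055), np.float64(31.771574263866142)) (np.float64(510.548138643024), np.float64(274.6145457907968))
```

move_arm(steps=[[1,0.04,0.027,0,0,0,-0.06],[1,0.08,0.054,0,0,0,-0.12],[1,0.12,0.081,0,0,0,-0.162],[1,0.16,0.108,0,0,0,-0.162],[1,0.2,0.135,-0.01,0,0,-0.162],[1,0.24,0.162,-0.02,0,0,-0.162],[1,0.28,0.187,-0.03,0,0,-0.162],[1,0.297,0.199,-0.045,0,0,-0.162]])

```text
clock: 0.9
ee_pos: [0.5444, -0.2912, 0.2102]
ee_rot: [-0.062, 0.998, 0.0, 0.0]
contact_force: [0.3, -0.4, -0.7]
width: 0.999
grip_force: 0.0
```

Run:
```python
from h import *
a=save('scene','s1.png')[:,:,::-1];b=save('top','t1.png')[:,:,::-1]
st=r.get_state();print(st['ee_pos'],st['joint_positions'])
for c in('scene','top'):print(proj(c,st['ee_pos']),proj(c,st['ee_pos']+[0,0,-.025]))
c=lambda im,u,v,w=40,h=60: cv2.resize(im[v-h:v+h,u-w:u+w],(400,600),interpolation=cv2.INTER_CUBIC)
cv2.imwrite('pics/m2.png',np.hstack([c(a,143,122),c(b,396,160)]))
```

```text
[ 0.54232475 -0.2910432   0.2072788 ] [-0.23985098  0.40610381  0.20021368 -0.00157905 -1.37095598 -1.20620772]
(np.float64(136.47821583536702), np.float64(103.92370960162934)) (np.float64(138.3252090448231), np.float64(112.01350312732309))
(np.float64(402.8198643855849), np.float64(154.82151147703257)) (np.float64(399.04742167752124), np.float64(157.5210657562764))
```

View pics/m2.png

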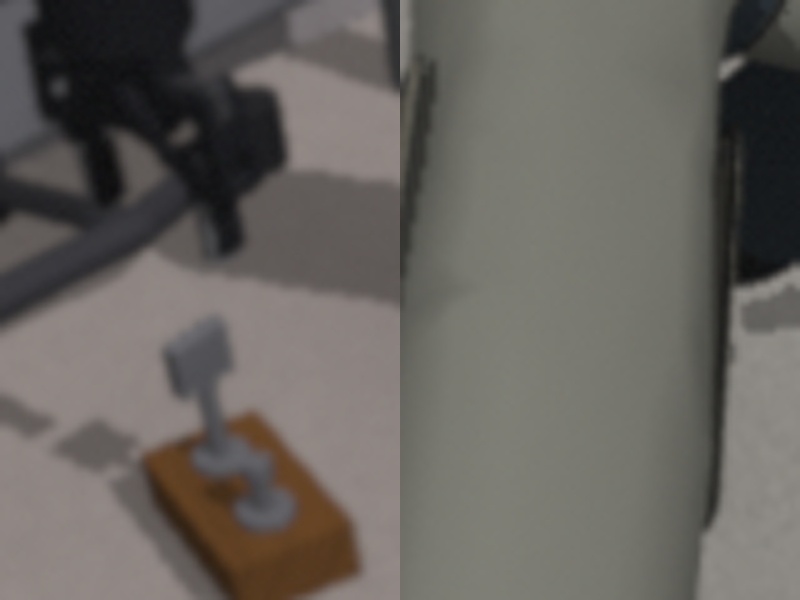

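move_arm(steps=[[1,0,0,-0.03,0,0,0],[1,0,0,-0.06,0,0,0],[1,0,0,-0.08,0,0,0],[1,0,0,-0.091,0,0,0],[1,0,0,-0.091,0,0,0]])

```text
clock: 1.5
ee_pos: [0.5402, -0.2939, 0.119]
ee_rot: [-0.06, 0.998, 0.001, -0.001]
contact_force: [0.4, 0.3, -0.3]
width: 1.002
grip_force: 0.0
```

move_arm(steps=[[-0.5,0,0,0,0,0,0],[-0.5,0,0,0,0,0,0],[-0.5,0,0,0,0,0,0],[-0.5,0,0,0,0,0,0]])

```text
clock: 1.9
ee_pos: [0.5419, -0.2937, 0.1211]
ee_rot: [-0.061, 0.998, -0.0, 0.001]
contact_force: [-0.4, -1.1, 0.4]
width: 0.329
grip_force: 0.0
```

move_arm(steps=[[-0.75,0,0,0,0,0,0],[-0.75,0,0,0,0,0,0],[-0.85,0,0,0,0,0,0]])

```text
clock: 2.2
ee_pos: [0.5418, -0.2937, 0.1208]
ee_rot: [-0.061, 0.998, -0.0, 0.0]
contact_force: [0.4, -1.1, 3.5]
width: 0.13
grip_force: 58.6
```

Run:
```python
from h import *
a=save('scene','s2.png')[:,:,::-1]
st=r.get_state();print(st['ee_pos'],st['contact_force'],st['torque'],st['width'],st['grip_force'])
for z in(0,-.011,-.025):print(proj('scene',st['ee_pos']+[0,0,z]))
cv2.imwrite('pics/m3.png',cv2.resize(a[90:170,100:180],(600,600),interpolation=cv2.INTER_CUBIC))
```

```text
[ 0.54182532 -0.29369548  0.12079596] [-0.22970041  1.46573561  3.03153667] [2.13662808e-01 1.88664508e-01 3.52126657e-05] 0.13040904004139528 58.6387038230896
(np.float64(142.24654240615945), np.float64(130.4279755891198))
(np.float64(142.989868436312), np.float64(133.65729353220394))
(np.float64(143.92274182253306), np.float64(137.7067240811577))
```

View pics/m3.png

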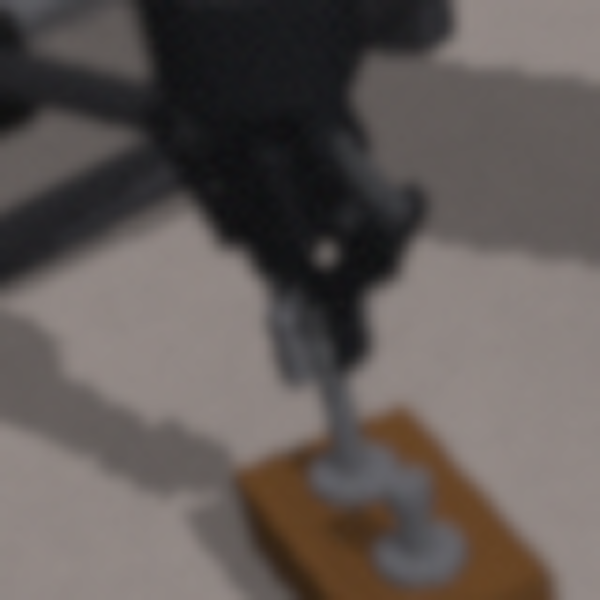

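The grip is held by the closed pads (59 N); now I lift the rod out and carry it across.

move_arm(steps=[[-0.95,0,0,0.01,0,0,0],[-0.95,0,0,0.03,0,0,0],[-0.95,0,0,0.055,0,0,0],[-0.95,0,0,0.08,0,0,0],[-0.95,0,0,0.1,0,0,0],[-0.95,0,0.03,0.1,0,0,0],[-0.95,0,0.07,0.1,0,0,0],[-0.95,0,0.115,0.1,0,0,0]])

```text
clock: 3.05
ee_pos: [0.541, -0.1778, 0.22]
ee_rot: [-0.06, 0.998, 0.0, -0.0]
contact_force: [0.4, 0.8, -1.7]
width: 0.129
grip_force: 58.9
```

move_arm(steps=[[-0.95,0,0.045,0,0,0,0],[-0.95,0,0.09,0,0,0,0],[-0.95,0,0.135,0,0,0,0],[-0.95,0,0.18,0,0,0,0],[-0.95,0,0.225,0,0,0,0],[-0.95,0,0.27,0,0,0,0],[-0.95,0,0.315,0,0,0,0],[-0.95,0,0.345,0,0,0,0]])

```text
clock: 3.85
ee_pos: [0.5408, 0.1691, 0.2201]
ee_rot: [-0.062, 0.998, 0.0, -0.001]
contact_force: [-0.2, 0.8, -1.8]
width: 0.132
grip_force: 59.0
```

Run:
```python
from h import *
a=save('scene','s3.png')[:,:,::-1]; b=save('top','t3.png')[:,:,::-1]
st=r.get_state();print(st['ee_pos'],st['ee_rot'],st['contact_force'],st['torque'],st['width'],st['grip_force'],st['joint_positions'])
t0=cv2.imread('pics/t0.png')
R=lambda im:cv2.resize(im,(400,600),interpolation=cv2.INTER_CUBIC)
cv2.imwrite('pics/m4.png',np.hstack([R(a[140:290,230:330]),R(b[110:230,170:250])]))
e=st['ee_pos'];print(proj('scene',e-[0,0,.103]),proj('scene',e-[0,0,.006]))
```

```text
[0.54097975 0.16996465 0.21965086] [-6.26542430e-02  9.98035039e-01  2.80657338e-04 -6.53517933e-04] [-0.07948586 -0.85579824 -1.66942823] [-0.12251733  0.03029459  0.002144  ] 0.13456656339015638 59.060518741607666 [ 5.79481247e-01  3.02495279e-01  8.02801345e-02 -1.16216068e-03
 -1.34944034e+00 -2.02463128e+00]
(np.float64(264.40514254958043), np.float64(215.86155551782758)) (np.float64(265.16305613791764), np.float64(183.68567517019818))
```

View pics/m4.png

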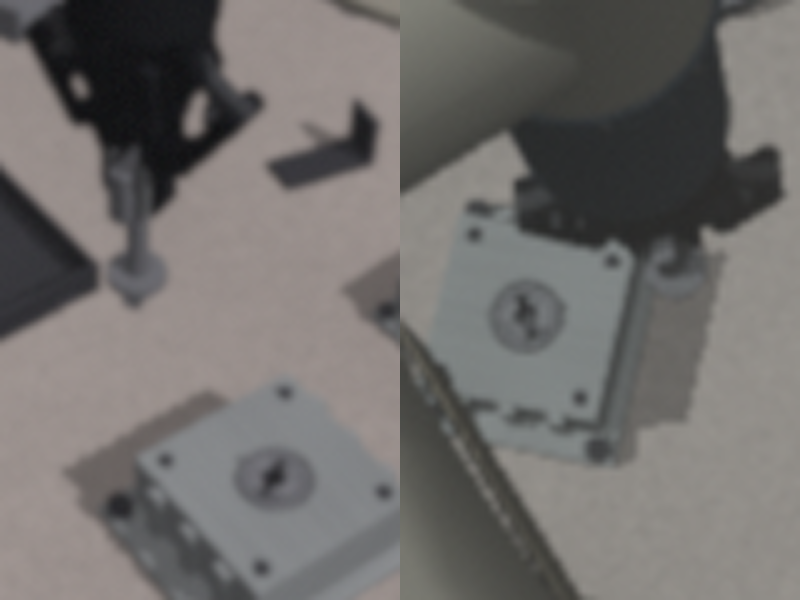

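The crop shows the rod held straight, its tip at scene (263.3,216.3), its collar at top (225,164), and the plug centre at scene (298.7,259.7) and top (195.4,173.2). Next I get the differential position and the slot angle.

```bash
cat > slot.py <<'E'
from h import *
np.set_printoptions(precision=4,suppress=True)
def rect(im,cam,c,half=.03,n=240,z=.05):
    g=np.linspace(-half,half,n); mp=np.zeros((n,n,2),np.float32)
    for i,y in enumerate(g[::-1]):
        for j,x in enumerate(g): mp[i,j]=proj(cam,[c[0]+x,c[1]+y,z])
    return cv2.remap(im,mp,None,cv2.INTER_CUBIC)
if __name__=='__main__':
    e=np.array([.54095,.1695,.2198])
    print('collar pred top',proj('top',e-[0,0,.103-.0298]))
    print('plug scene corr',onz('scene',299.8,259.3,.05),'top',onz('top',195.4,173.2,.05))
    out=[]
    for cam,fs,c in(('scene',['s0','s3'],(.5393,.2728)),('top',['t0','t3'],(.5354,.2691))):
        im=np.mean([rect(cv2.imread('pics/%s.png'%f,0).astype(np.float32),cam,c) for f in fs],0)
        yy,xx=np.mgrid[:240,:240];X=(xx-119.5)*.06/239;Y=-(yy-119.5)*.06/239
        d=np.hypot(X,Y)<.0165
        w=np.clip(np.percentile(im[d],60)-im,0,None)*d; W=w.sum()
        mx,my=(w*X).sum()/W,(w*Y).sum()/W
        C=np.array([[(w*(X-mx)**2).sum(),(w*(X-mx)*(Y-my)).sum()],[0,(w*(Y-my)**2).sum()]])/W
        print(cam,'dark centre mm',1e3*mx,1e3*my,'ang',np.degrees(.5*np.arctan2(2*C[0,1],C[0,0]-C[1,1])),C*1e6)
        out.append(cv2.resize(np.clip((im-im.min())/(np.ptp(im))*255,0,255).astype(np.uint8),(400,400)))
    cv2.imwrite('pics/rect.png',np.hstack(out))
E
python3 slot.py
```

```text
collar pred top (np.float64(225.48172734907334), np.float64(162.7545067384243))
plug scene corr [0.5368 0.2742 0.05  ] top [0.5354 0.2691 0.05  ]Traceback (most recent call last):
  File "slot.py", line 14, in <module>
    im=np.mean([rect(cv2.imread('pics/%s.png'%f,0).astype(np.float32),cam,c) for f in fs],0)
                ~~~~^^^^^^^^^^^^^^^^^^^^^^^^^^^^^^^^^^^^^^^^^^^^^^^^^^^^^^^^
  File "slot.py", line 6, in rect
    for j,x in enumerate(g): mp[i,j]=proj(cam,[c[0]+x,c[1]+y,z])
                                     ~~~~^^^^^^^^^^^^^^^^^^^^^^^
  File "h.py", line 14, in proj
    m=r.camera_model(cam); E=np.array(m['extrinsics']); c=E[:3,:3].T@(np.array(p)-E[:3,3])
ValueError: time passes only in moves, steps and waits
```

```bash
sed -i "s/m=r.camera_model(cam)/m=cm(cam)/; 2a import functools\ncm=functools.cache(lambda c:r.camera_model(c))" h.py; python3 slot.py
```

```text
collar pred top (np.float64(225.48172734907334), np.float64(162.7545067384243))
plug scene corr [0.5368 0.2742 0.05  ] top [0.5354 0.2691 0.05  ]
scene dark centre mm 0.3564573768699012 -1.7066865110629745 ang 18.883480316160504 [[49.5086 13.4126]
 [ 0.     14.8846]]
top dark centre mm 0.8590103513317371 1.2272016574485396 ang 22.07412439476325 [[60.3644 19.1323]
 [ 0.     20.945 ]]
```

View pics/rect.png

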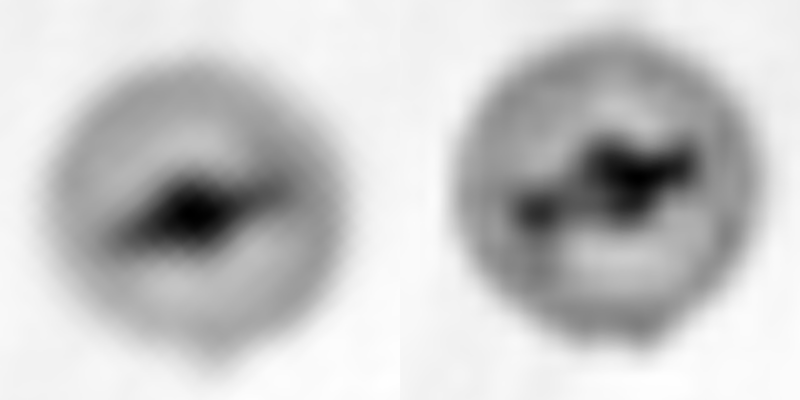

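The slot line lies at about 20° (the two views agree to 3°). I hover above the mouth with the rod turned a little further counter-clockwise, at 27°.

move_arm(steps=[[-0.95,0,0.04,0,0,0,0.06],[-0.95,-0.002,0.08,0,0,0,0.12],[-0.95,-0.004,0.102,-0.02,0,0,0.167],[-0.95,-0.004,0.102,-0.04,0,0,0.167],[-0.95,-0.004,0.102,-0.05,0,0,0.167],[-0.95,-0.004,0.102,-0.05,0,0,0.167],[-0.95,-0.004,0.102,-0.05,0,0,0.167]])

```text
clock: 4.65
ee_pos: [0.5381, 0.2677, 0.1712]
ee_rot: [-0.233, 0.972, -0.0, 0.0]
contact_force: [0.2, -0.5, -1.6]
width: 0.133
grip_force: 59.4
```

Run:
```python
from h import *
a=save('scene','s4.png')[:,:,::-1]
st=r.get_state();print(st['ee_pos'],st['ee_rot'],st['contact_force'],st['torque'])
cv2.imwrite('pics/m5.png',cv2.resize(a[215:285,255:345],(792,616)[:1]+(600,),interpolation=cv2.INTER_CUBIC))
e=st['ee_pos'];
for z in(.1035,.1035-.0268,.1035-.07):print(proj('scene',e-[0,0,z]))
```

```text
[0.53832836 0.26795273 0.17163677] [-2.33038513e-01  9.72467028e-01  1.57528518e-04  9.52245754e-04] [-0.42865115  0.07878035 -1.23942252] [0.02707553 0.00381466 0.03381658]
(np.float64(297.7727694223225), np.float64(253.09298275579334))
(np.float64(298.6984318764747), np.float64(245.38171142449704))
(np.float64(300.2749270770653), np.float64(232.21978668243418))
```

View pics/m5.png

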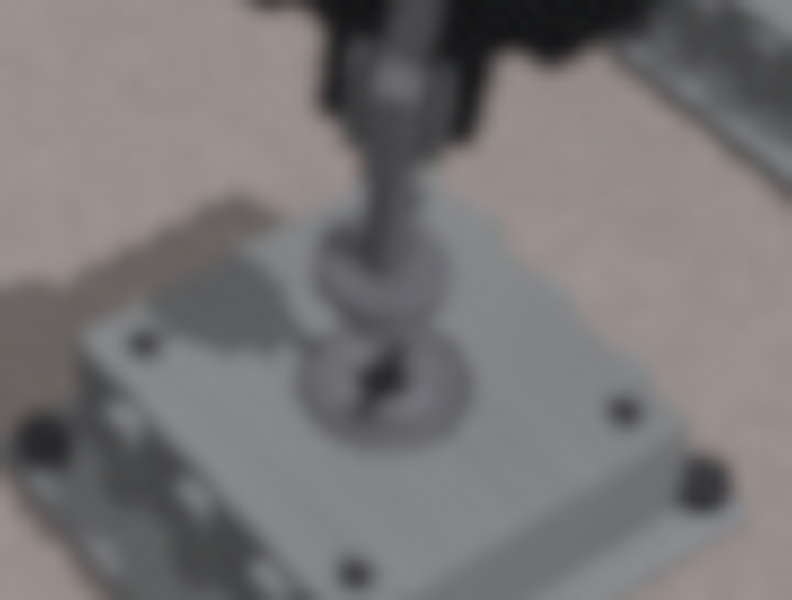

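Crop (8.8x): the rod hangs just above the mouth, collar mid at about (298.4,247.3), hole at (298.5,259.1). Along the rod axis it will land some 4 mm too far left. I'll confirm this numerically against the earlier frame.

Run:
```python
import cv2,numpy as np
a=cv2.imread('pics/s4.png').astype(int);b=cv2.imread('pics/s0.png').astype(int)
d=np.abs(a-b).max(2)
for v in range(226,258):print(v,' '.join('%3d'%x for x in d[v,286:314]))
g=cv2.imread('pics/s0.png',0).astype(int)
print('plug');
for v in range(250,270):print(v,' '.join('%3d'%x for x in g[v,286:312]))
```

```text
226  11  11  10   3  21  57  92 100  91  83  77  65  55  48  43  45  55  68  72  73  83  99 102  73  35   6   7  10
227  11  11  10   5  16  47  77  90  86  82  79  72  65  61  57  55  60  69  72  75  84  99  96  63  24   1   9  10
228  11  11  11   7   5  26  48  68  78  82  81  76  71  68  64  62  66  71  72  76  86  99  89  55  19   3  10  11
229  12  12  11  10   4   6  21  43  65  77  81  76  73  71  67  66  69  73  72  77  89 101  81  44  13   5  11  10
230  11  10  10  11   9   7   4  24  54  73  77  76  73  71  67  66  71  74  73  76  86  90  67  31   5   8  10  11
231  11  11  12  10  11  10   4  15  38  61  71  73  71  70  68  68  73  75  69  66  63  61  42  16   3   9  10  12
232  12  12  13  10  10  11   7   2  19  40  61  69  71  68  66  67  69  69  61  43  32  24  14   2   7  10  11  11
233  11  11  10  11  10  11  10   7   3  24  50  64  69  64  61  59  56  52  41  23   7   1   4   7  10  11  12  11
234  11  10  11  10  11  11  10   9   3  18  44  62  63  59  52  44  35  27  16   4   6   9  10  11  11  11  12  10
235  12  12  11  10  10  11  11  10   6  12  36  55  57 
[... 4076 characters left out ...]
  93  98 100 100  97  95  94  95 101 111 118 120 120
264 125 125 122 118 109  98  92  88  85  81  78  81  86  89  93  95  96  95  95  95  99 108 117 120 120 120
265 124 124 124 121 117 110 101  94  92  88  87  88  89  92  92  94  95  96  98 100 106 114 120 121 121 120
266 125 125 124 123 122 119 112 105 100  96  95  95  96  98  97  99 100 103 106 110 115 118 121 121 122 121
267 124 124 124 124 123 122 120 116 112 108 106 104 105 107 107 108 110 112 116 118 120 120 120 120 122 121
268 124 124 125 124 124 123 122 121 120 119 116 115 115 116 117 118 119 119 121 122 122 121 121 121 121 122
269 123 123 124 125 124 124 123 123 122 121 121 121 121 121 122 123 122 123 123 123 123 122 121 121 121 121
```

Numeric edges give a consistent scene bias of (-1.05,+0.55) px, so the rod must land at TCP (0.536,0.271). I shift and lower until the nose enters.

move_arm(steps=[[-0.95,-0.0022,0.0033,0,0,0,0],[-0.95,-0.0022,0.0033,-0.01,0,0,0],[-0.95,-0.0022,0.0033,-0.018,0,0,0],[-0.95,-0.0022,0.0033,-0.021,0,0,0],[-0.95,-0.0022,0.0033,-0.023,0,0,0],[-0.95,-0.0022,0.0033,-0.023,0,0,0]])

```text
clock: 5.3
ee_pos: [0.5354, 0.2715, 0.1469]
ee_rot: [-0.233, 0.972, -0.0, -0.0]
contact_force: [1.0, 0.0, -2.7]
width: 0.129
grip_force: 59.3
```

move_arm(steps=[[-0.95,0,0,-0.001,0,0,0],[-0.95,0,0,-0.002,0,0,0],[-0.95,0,0,-0.002,0,0,0]])

```text
clock: 5.6
ee_pos: [0.5355, 0.2717, 0.1454]
ee_rot: [-0.233, 0.972, 0.0, 0.0]
contact_force: [0.1, -1.0, -1.5]
width: 0.129
grip_force: 59.4
```

move_arm(steps=[[-0.95,0,0,-0.001,0,0,0],[-0.95,0,0,-0.001,0,0,0]])

```text
clock: 5.8
ee_pos: [0.5356, 0.2718, 0.1448]
ee_rot: [-0.234, 0.972, 0.0, 0.0]
contact_force: [0.6, 0.0, 0.6]
width: 0.136
grip_force: 59.9
```

move_arm(steps=[[-0.95,0,0,-0.0005,0,0,0],[-0.95,0,0,-0.001,0,0,0],[-0.95,0,0,-0.001,0,0,0]])

```text
clock: 6.1
ee_pos: [0.5358, 0.2718, 0.1443]
ee_rot: [-0.234, 0.972, 0.0, 0.001]
contact_force: [-1.4, -0.5, 5.2]
width: 0.134
grip_force: 60.6
```

Contact at about 7 N with the pin on the face, at the expected height. I turn clockwise slowly to find the slots.

move_arm(steps=[[-0.95,0,0,0,0,0,-0.015],[-0.95,0,0,0,0,0,-0.03],[-0.95,0,0,0,0,0,-0.03]])

```text
clock: 6.4
ee_pos: [0.5357, 0.2719, 0.1442]
ee_rot: [-0.203, 0.979, 0.0, 0.001]
contact_force: [-0.2, -0.2, 4.2]
width: 0.135
grip_force: 60.5
```

move_arm(steps=[[-0.95,0,0,0,0,0,-0.015],[-0.95,0,0,0,0,0,-0.03],[-0.95,0,0,0,0,0,-0.03]])

```text
clock: 6.7
ee_pos: [0.5354, 0.2714, 0.1428]
ee_rot: [-0.172, 0.985, -0.0, -0.0]
contact_force: [0.6, -1.4, -0.8]
width: 0.132
grip_force: 59.6
```

It dropped in at about 20°. I follow it down.

move_arm(steps=[[-0.95,0,0,-0.001,0,0,0],[-0.95,0,0,-0.002,0,0,0],[-0.95,0,0,-0.003,0,0,0],[-0.95,0,0,-0.003,0,0,0]])

```text
clock: 7.1
ee_pos: [0.5353, 0.2715, 0.1399]
ee_rot: [-0.172, 0.985, -0.0, -0.0]
contact_force: [2.4, -1.7, -1.5]
width: 0.131
grip_force: 59.3
```

move_arm(steps=[[-0.95,0,0,-0.001,0,0,0],[-0.95,0,0,-0.002,0,0,0],[-0.95,0,0,-0.003,0,0,0],[-0.95,0,0,-0.003,0,0,0]])

```text
clock: 7.5
ee_pos: [0.5354, 0.2715, 0.1371]
ee_rot: [-0.172, 0.985, -0.0, -0.0]
contact_force: [1.8, -1.7, -2.2]
width: 0.135
grip_force: 59.4
```

move_arm(steps=[[-0.95,0.0003,-0.0003,-0.001,0,0,0],[-0.95,0.0003,-0.0003,-0.002,0,0,0],[-0.95,0.0003,-0.0003,-0.003,0,0,0],[-0.95,0.0003,-0.0003,-0.003,0,0,0]])

```text
clock: 7.9
ee_pos: [0.5355, 0.2715, 0.1341]
ee_rot: [-0.172, 0.985, 0.0, -0.0]
contact_force: [0.9, -1.2, -2.3]
width: 0.13
grip_force: 59.7
```

move_arm(steps=[[-0.95,0,0,-0.001,0,0,0],[-0.95,0,0,-0.0015,0,0,0],[-0.95,0,0,-0.0015,0,0,0]])

```text
clock: 8.2
ee_pos: [0.5358, 0.2715, 0.1339]
ee_rot: [-0.172, 0.985, 0.0, 0.0]
contact_force: [-1.3, -1.1, 4.9]
width: 0.136
grip_force: 60.7
```

Bottom of the slots reached. I turn clockwise, following the 3 mm lead.

move_arm(steps=[[-0.95,0,0,-0.0002,0,0,-0.025],[-0.95,0,0,-0.0004,0,0,-0.05],[-0.95,0,0,-0.0006,0,0,-0.075],[-0.95,0,0,-0.0008,0,0,-0.1],[-0.95,0,0,-0.0008,0,0,-0.1]])

```text
clock: 8.7
ee_pos: [0.5362, 0.2723, 0.1336]
ee_rot: [-0.068, 0.998, 0.001, 0.001]
contact_force: [-1.3, -0.4, 5.8]
width: 0.131
grip_force: 60.8
```

```bash
python3 -c "
from rig import r
s=r.get_state();print(s['ee_pos'],s['contact_force'],s['torque'],s['joint_positions'][5])"
```

```text
[0.53615726 0.27225918 0.13361855] [-1.29648818 -0.42199466  5.79177301] [-0.10183786  0.53319473  0.00417176] -2.1650395387736756
```

move_arm(steps=[[-0.95,0,0,-0.0002,0,0,-0.025],[-0.95,0,0,-0.0004,0,0,-0.05],[-0.95,0,0,-0.0006,0,0,-0.075],[-0.95,0,0,-0.0008,0,0,-0.1],[-0.95,0,0,-0.0008,0,0,-0.1]])

```text
clock: 9.2
ee_pos: [0.5363, 0.2724, 0.1332]
ee_rot: [0.037, 0.999, 0.001, 0.001]
contact_force: [-1.6, 0.0, 6.5]
width: 0.133
grip_force: 60.9
```

```bash
python3 -c "
from rig import r
s=r.get_state();print(s['ee_pos'],s['contact_force'],s['torque'],s['joint_positions'][5])"
```

```text
[0.53631483 0.27243377 0.13316484] [-1.60814408  0.01902309  6.53019785] [ 0.06342907  0.62334213 -0.01680506] -2.374450253500335
```

move_arm(steps=[[-0.95,0,0,-0.0001,0,0,-0.025],[-0.95,0,0,-0.0003,0,0,-0.05],[-0.95,0,0,-0.0004,0,0,-0.075],[-0.95,0,0,-0.0006,0,0,-0.1],[-0.95,0,0,-0.0006,0,0,-0.1]])

```text
clock: 9.7
ee_pos: [0.5364, 0.2723, 0.1324]
ee_rot: [0.141, 0.99, 0.001, 0.001]
contact_force: [-0.8, -0.9, 6.7]
width: 0.132
grip_force: 60.7
```

```bash
python3 -c "
from rig import r
s=r.get_state();print(s['ee_pos'],s['contact_force'],s['torque'],s['joint_positions'][5])"
```

```text
[0.53637446 0.27233161 0.13235758] [-0.81085379 -0.88842828  6.7078598 ] [-0.07178789  0.34188907 -0.03362803] -2.5839228429481897
```

move_arm(steps=[[-0.95,0,0,-0.0002,0,0,-0.025],[-0.95,0,0,-0.0004,0,0,-0.05],[-0.95,0,0,-0.0006,0,0,-0.075],[-0.95,0,0,-0.0008,0,0,-0.1],[-0.95,0,0,-0.0008,0,0,-0.1]])

```text
clock: 10.2
ee_pos: [0.5365, 0.2724, 0.1317]
ee_rot: [0.244, 0.97, 0.002, 0.001]
contact_force: [-0.1, -0.4, 6.5]
width: 0.133
grip_force: 60.8
```

move_arm(steps=[[-0.95,0,0,0,0,0,-0.02],[-0.95,0,0,0,0,0,-0.04],[-0.95,0,0,0,0,0,-0.055],[-0.95,0,0,0,0,0,-0.055]])

```text
clock: 10.6
ee_pos: [0.5363, 0.2721, 0.1311]
ee_rot: [0.299, 0.954, 0.001, 0.001]
contact_force: [0.4, -0.8, 5.7]
width: 0.132
grip_force: 60.5
```

```bash
python3 -c "
from rig import r
s=r.get_state();print(s['ee_pos'],s['contact_force'],s['torque'],s['joint_positions'][5])"
```

```text
[0.53628476 0.27210597 0.13112078] [ 0.40407539 -0.79384998  5.7195743 ] [-0.08846385  0.16715469 -0.00815429] -2.907370417859422
```

move_arm(steps=[[-0.95,0,0,0,0,0,-0.015],[-0.95,0,0,0,0,0,-0.03],[-0.95,0,0,0,0,0,-0.045],[-0.95,0,0,0,0,0,-0.045],[-0.95,0,0,0,0,0,-0.045]])

```text
clock: 11.1
ee_pos: [0.5362, 0.272, 0.131]
ee_rot: [0.343, 0.939, 0.001, 0.001]
contact_force: [-0.1, -0.2, 6.0]
width: 0.133
grip_force: 60.6
```

```bash
python3 -c "
from rig import r
s=r.get_state();print(s['ee_pos'],s['ee_rot'],s['contact_force'],s['torque'],s['joint_positions'][5])"
```

```text
[0.53621615 0.27204196 0.13102014] [3.43025950e-01 9.39325031e-01 1.09737003e-03 6.92414105e-04] [-0.12132073 -0.23820046  6.0247822 ] [-0.12251488  0.19812231  0.01130554] -3.0004514329052645
```

The rod has turned 60° and dropped the full 3 mm, then ran level. I seat it with slightly more push, then draw gently.

move_arm(steps=[[-0.95,0,0,-0.0005,0,0,0],[-0.95,0,0,-0.001,0,0,0],[-0.95,0,0,-0.001,0,0,0],[-0.95,0,0,-0.001,0,0,0]])

```text
clock: 11.5
ee_pos: [0.5363, 0.2721, 0.1309]
ee_rot: [0.343, 0.939, 0.001, 0.001]
contact_force: [-2.3, -0.6, 10.4]
width: 0.13
grip_force: 61.4
```

Run:
```python
from h import *
a=save('scene','s5.png')[:,:,::-1]
s=r.get_state();print(s['ee_pos'],s['contact_force'],s['torque'],s['joint_positions'][5])
cv2.imwrite('pics/m6.png',cv2.resize(a[215:285,255:345],(792,600),interpolation=cv2.INTER_CUBIC))
```

```text
[0.53636307 0.27204876 0.13090231] [-2.93911467 -1.10865534  9.9752158 ] [-0.28033224  0.87892454  0.09640432] -3.0003759501789
```

View pics/m6.png

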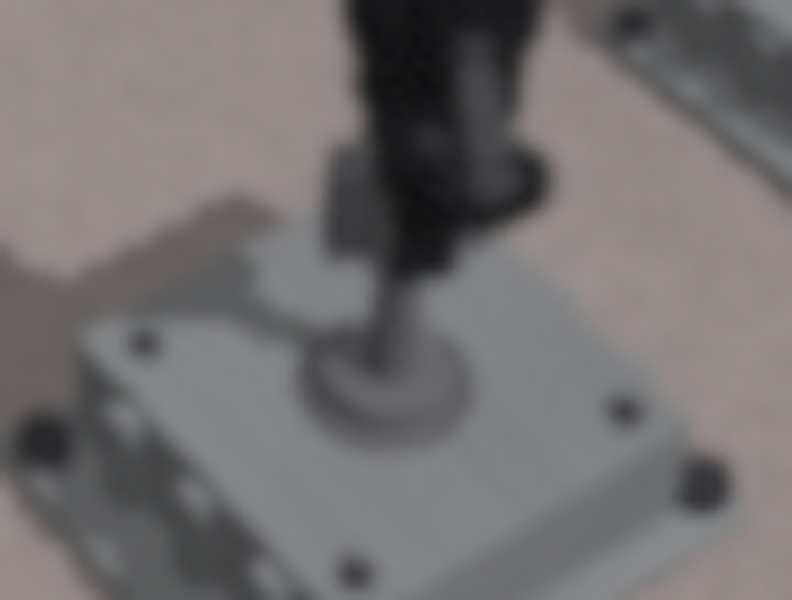

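The picture shows the collar sitting on the plug's face, concentric (collar about (298.5,258)). Now I draw it straight up slowly.

move_arm(steps=[[-0.95,0,0,0.002,0,0,0],[-0.95,0,0,0.004,0,0,0],[-0.95,0,0,0.005,0,0,0],[-0.95,0,0,0.006,0,0,0],[-0.95,0,0,0.006,0,0,0]])

```text
clock: 12.05
ee_pos: [0.5352, 0.2717, 0.1331]
ee_rot: [0.344, 0.939, -0.0, -0.001]
contact_force: [5.0, 2.4, -13.1]
width: 0.128
grip_force: 58.4
```

move_arm(steps=[[-0.95,0,0,0.001,0,0,0],[-0.95,0,0,0.002,0,0,0],[-0.95,0,0,0.003,0,0,0],[-0.95,0,0,0.004,0,0,0],[-0.95,0,0,0.004,0,0,0]])

```text
clock: 12.55
ee_pos: [0.535, 0.2717, 0.1362]
ee_rot: [0.344, 0.939, -0.001, -0.001]
contact_force: [5.6, 3.4, -16.8]
width: 0.13
grip_force: 58.4
```

move_arm(steps=[[-0.95,0.0005,0.0003,0.001,0,0,0],[-0.95,0.0005,0.0003,0.002,0,0,0],[-0.95,0.0005,0.0003,0.003,0,0,0],[-0.95,0.0005,0.0003,0.004,0,0,0],[-0.95,0.0005,0.0003,0.005,0,0,0],[-0.95,0.0005,0.0003,0.006,0,0,0]])

```text
clock: 13.15
ee_pos: [0.535, 0.2716, 0.1418]
ee_rot: [0.344, 0.939, -0.001, -0.002]
contact_force: [4.9, 2.3, -16.8]
width: 0.128
grip_force: 58.5
```

move_arm(steps=[[-0.95,0,0,0.001,0,0,0],[-0.95,0,0,0.002,0,0,0],[-0.95,0,0,0.003,0,0,0],[-0.95,0,0,0.004,0,0,0],[-0.95,0,0,0.005,0,0,0],[-0.95,0,0,0.006,0,0,0],[-0.95,0,0,0.007,0,0,0],[-0.95,0,0,0.008,0,0,0]])

```text
clock: 13.95
ee_pos: [0.5361, 0.2714, 0.1538]
ee_rot: [0.344, 0.939, -0.0, 0.0]
contact_force: [-0.7, -0.1, -5.5]
width: 0.129
grip_force: 60.1
```

move_arm(steps=[[-0.95,0,0,0.002,0,0,0],[-0.95,0,0,0.004,0,0,0],[-0.95,0,0,0.006,0,0,0],[-0.95,0,0,0.008,0,0,0],[-0.95,0,0,0.01,0,0,0],[-0.95,0,0,0.012,0,0,0],[-0.95,0,0,0.014,0,0,0],[-0.95,0,0,0.016,0,0,0]])

```text
clock: 14.75
ee_pos: [0.5362, 0.2717, 0.1689]
ee_rot: [0.344, 0.939, -0.0, -0.0]
contact_force: [0.3, 0.0, -6.0]
width: 0.133
grip_force: 60.1
```

Only the weight of rod plus plug is left (5.8 N): the plug is free. Up, then over to the tray.

move_arm(steps=[[-0.95,0,0,0.01,0,0,0],[-0.95,0,0,0.025,0,0,0],[-0.95,0,0,0.035,0,0,0],[-0.95,0,0,0.035,0,0,0],[-0.95,-0.002,-0.02,0.035,0,0,0],[-0.95,-0.004,-0.05,0.035,0,0,0],[-0.95,-0.006,-0.085,0.035,0,0,0],[-0.95,-0.008,-0.12,0.035,0,0,0]])

```text
clock: 15.55
ee_pos: [0.5276, 0.1506, 0.2032]
ee_rot: [0.343, 0.939, -0.0, -0.0]
contact_force: [0.6, 0.4, -6.8]
width: 0.131
grip_force: 60.1
```

move_arm(steps=[[-0.95,-0.002,-0.035,0,0,0,0],[-0.95,-0.004,-0.07,0,0,0,0],[-0.95,-0.006,-0.105,0,0,0,0],[-0.95,-0.008,-0.135,0,0,0,0],[-0.95,-0.01,-0.16,0,0,0,0],[-0.95,-0.0115,-0.175,0,0,0,0],[-0.95,-0.0115,-0.18,0,0,0,0],[-0.95,-0.0115,-0.18,0,0,0,0]])

```text
clock: 16.35
ee_pos: [0.5167, -0.0285, 0.2036]
ee_rot: [0.344, 0.939, 0.0, -0.0]
contact_force: [0.7, -0.1, -6.2]
width: 0.129
grip_force: 60.1
```

Run:
```python
from h import *
np.set_printoptions(precision=4,suppress=True)
a=save('scene','s6.png')[:,:,::-1].astype(int);b=save('top','t6.png')
s=r.get_state();print(s['ee_pos'],s['contact_force'],s['joint_positions'][5])
s0=cv2.imread('pics/s0.png').astype(int)
e=s['ee_pos'];p=proj('scene',e-[0,0,.1165]);q=proj('scene',e-[0,0,.0825]);print('plug bottom/top pred',p,q)
# extents of the plug by difference, rows around the middle
d=np.abs(a-s0+10*0).max(2)
v0=int((p[1]+q[1])/2);u0=int(p[0])
for v in range(v0-8,v0+14,2):
    print(v,u0-14,' '.join('%3d'%x for x in cv2.cvtColor(a.astype(np.uint8),cv2.COLOR_BGR2GRAY)[v,u0-14:u0+16]))
# tray contour in the scene view
g=s0.max(2);m=np.zeros(g.shape,np.uint8);m[170:245,160:260]=(g[170:245,160:260]<75)*255
R=cv2.minAreaRect(max(cv2.findContours(m,0,2)[0],key=cv2.contourArea))
c=max(cv2.findContours(m,0,2)[0],key=cv2.contourArea);ap=cv2.approxPolyDP(c,4,True)[:,0]
for x in ap:print(x,onz('scene',*x,.025)[:2])
```

```text
[ 0.5168 -0.0276  0.2036] [ 0.9807  0.5669 -6.1708] -2.5211821026644885
plug bottom/top pred (np.float64(213.66449152355312), np.float64(179.19654382712494)) (np.float64(212.69923935717298), np.float64(169.03014313047083))
166 199 138 139 138 139 137 132 120 102  89  78  70  68  72  80  87  93  99 102 107 114 126 133 136 137 138 137 138 139 138 139
168 199 140 139 139 138 130 114 100  95  96  95  90  85  86  89  94  98 100 100  98 100 109 123 133 136 137 138 138 139 139 139
170 199 139 139 140 134 119  96  78  75  83  91  95  97  97  98  98  99  97  94  91  93 100 116 129 135 136 137 137 138 139 138
172 199 139 138 138 133 119  97  81  73  70  71  75  80  82  84  85  87  90  93  91  91  93 107 125 135 137 137 137 138 138 138
174 199 139 140 138 135 125 102  83  77  79  82  84  88  91  92  92  91  91  90  88  86  88  98 115 126 127 130 134 138 139 139
176 199 139 139 139 138 132 114  85  64  61  65  70  75  77  80  82  83  84  84  86  87  84  84  85  83  80  87 106 122 134 138
178 199 138 139 140 139 136 123  99  72  57  60  63  68  71  76  79  81  83  86  86  86  83  79  68  54  43  43  58  81 106 124
180 199 140 140 140 139 138 132 115  87  65  59  62  66  71  74  78  80  82  85  86  84  83  73  60  46  35  31  32  40  57  80
182 199 140 139 140 138 135 130 117  94  70  57  60  64  70  74  76  79  81  81  79  74  65  55  48  45  39  35  35  33  33  40
184 199 134 129 123 114 102  88  73  61  51  50  54  57  60  62  65  64  62  61  57  53  52  51  53  52  49  45  41  39  35  33
186 199  98  82  66  57  52  50  47  46  46  46  48  51  52  52  52  53  54  54  55  54  54  55  54  54  53  52  49  43  40  39
[224 177] [ 0.4475 -0.068 ]
[167 202] [ 0.6179 -0.1041]
[195 241] [0.6519 0.0494]
[253 211] [0.4855 0.0809]
```

The hanging plug and rod look straight, and the tray floor below the target is free in both views. Lowering with a small shift to the tray's middle.

move_arm(steps=[[-0.95,0.004,0.004,-0.02,0,0,0],[-0.95,0.005,0.004,-0.04,0,0,0],[-0.95,0.005,0.004,-0.055,0,0,0],[-0.95,0.005,0.004,-0.065,0,0,0],[-0.95,0.005,0.004,-0.072,0,0,0],[-0.95,0.005,0.004,-0.076,0,0,0],[-0.95,0.005,0.004,-0.076,0,0,0]])

```text
clock: 17.15
ee_pos: [0.5217, -0.0241, 0.1277]
ee_rot: [0.344, 0.939, -0.0, -0.0]
contact_force: [-0.5, 0.1, -6.4]
width: 0.136
grip_force: 60.1
```

move_arm(steps=[[-0.95,0,0,-0.001,0,0,0],[-0.95,0,0,-0.002,0,0,0],[-0.95,0,0,-0.003,0,0,0],[-0.95,0,0,-0.003,0,0,0]])

```text
clock: 17.55
ee_pos: [0.5217, -0.0244, 0.1248]
ee_rot: [0.344, 0.939, 0.0, 0.0]
contact_force: [0.2, 0.4, -6.8]
width: 0.134
grip_force: 60.1
```

move_arm(steps=[[-0.95,0,0,-0.001,0,0,0],[-0.95,0,0,-0.002,0,0,0],[-0.95,0,0,-0.002,0,0,0]])

```text
clock: 17.85
ee_pos: [0.5218, -0.0242, 0.1228]
ee_rot: [0.344, 0.939, 0.0, 0.0]
contact_force: [-1.2, 0.2, -4.9]
width: 0.128
grip_force: 60.4
```

move_arm(steps=[[-0.95,0,0,-0.001,0,0,0],[-0.95,0,0,-0.0015,0,0,0],[-0.95,0,0,-0.0015,0,0,0]])

```text
clock: 18.15
ee_pos: [0.5219, -0.0242, 0.1216]
ee_rot: [0.344, 0.939, 0.0, 0.0]
contact_force: [-0.7, 1.1, -3.4]
width: 0.128
grip_force: 60.8
```

move_arm(steps=[[-0.95,0,0,-0.0005,0,0,0],[-0.95,0,0,-0.001,0,0,0],[-0.95,0,0,-0.001,0,0,0]])

```text
clock: 18.45
ee_pos: [0.5219, -0.0243, 0.1207]
ee_rot: [0.344, 0.939, 0.0, 0.0]
contact_force: [-1.6, 1.3, 0.1]
width: 0.13
grip_force: 61.2
```

move_arm(steps=[[-0.95,0,0,-0.0005,0,0,0],[-0.95,0,0,-0.0007,0,0,0],[-0.95,0,0,-0.0007,0,0,0]])

```text
clock: 18.75
ee_pos: [0.5221, -0.0243, 0.1204]
ee_rot: [0.344, 0.939, 0.0, 0.001]
contact_force: [-2.6, 2.0, 6.3]
width: 0.127
grip_force: 62.0
```

move_arm(steps=[[-0.7,0,0,0,0,0,0],[-0.6,0,0,0,0,0,0],[-0.3,0,0,0,0,0,0],[0,0,0,0,0,0,0],[0.2,0,0,0,0,0,0],[0.2,0,0,0,0,0,0]])

```text
clock: 19.35
ee_pos: [0.5217, -0.0243, 0.1195]
ee_rot: [0.344, 0.939, -0.0, 0.0]
contact_force: [0.6, -0.1, -0.1]
width: 0.598
grip_force: 0.0
```

move_arm(steps=[[0.2,0,0,0.02,0,0,0],[0.2,0,0,0.05,0,0,0],[0.2,0,0,0.09,0,0,0],[0.2,0,0,0.12,0,0,0],[0.2,0,0.05,0.12,0,0,0],[0.2,0,0.1,0.12,0,0,0],[0.2,0,0.15,0.12,0,0,0],[0.2,0,0.15,0.12,0,0,0]])

```text
clock: 20.15
ee_pos: [0.5214, 0.1305, 0.239]
ee_rot: [0.341, 0.94, 0.0, -0.0]
contact_force: [-0.0, -1.3, -0.7]
width: 0.603
grip_force: 0.0
```

Run:
```python
from h import *
a=save('scene','s7.png').astype(int);b=save('top','t7.png').astype(int)
s=r.get_state();print(s['ee_pos'],s['contact_force'])
c=np.array([.5217,-.0243,0])
for z in(.0045,.0385,.118):print(z,proj('scene',c+[0,0,z]),proj('top',c+[0,0,z]))
A=a.max(2)
for v in range(158,212,3):print(v,196,' '.join('%3d'%x for x in A[v,196:236]))
```

```text
[0.52151471 0.12670622 0.23936111] [-0.18674279  0.40564907 -0.50673726]
0.0045 (np.float64(215.30294459756772), np.float64(203.60939470263148)) (np.float64(291.69115220554954), np.float64(180.25707737722007))
0.0385 (np.float64(214.41756509665115), np.float64(194.49334031951773)) (np.float64(292.7084074035236), np.float64(177.8515223854939))
0.118 (np.float64(212.19284499721982), np.float64(171.50986084866648)) (np.float64(295.35290068694246), np.float64(171.59764679358554))
158 196 148 148 146 145 146 148 148 147 146 146 146 147 147 147 146 147 146 145 145 144 144 144 144 144 145 146 146 145 144 144 144 145 146 146 145 144 144 144 144 144
161 196 148 148 148 147 147 147 147 147 147 148 149 148 149 148 148 147 147 147 147 146 146 145 146 145 144 144 146 146 145 146 146 148 147 147 146 146 145 145 146 145
164 196 147 148 148 148 148 148 146 144 138 131 127 127 127 127 127 126 129 129 130 131 130 128 128 131 137 142 145 145 147 147 147 147 146 146 145 145 145 145 146 146
167 196 147 147 147 148 148 147 141 122  94  77  72  72  73  72  72  72  74  80  92 101 105 104 104 111 127 141 145
[... 1704 characters left out ...]
  58  59  58  58  57  57  55
200 196  55  49  45  43  43  42  41  42  41  43  45  51  62  73  82  88  91  96  98 100  99  97  97  96  91  88  81  72  63  59  58  59  60  60  61  59  60  59  60  59
203 196  58  60  58  55  51  49  45  42  44  44  43  47  51  56  59  64  69  75  79  82  84  86  88  89  89  87  82  73  64  60  59  60  60  60  59  60  60  60  60  59
206 196  59  60  60  59  60  60  58  57  55  53  50  51  52  56  59  64  69  74  77  81  85  86  87  88  86  81  73  64  61  60  59  59  59  59  60  59  59  58  59  58
209 196  60  61  60  60  59  60  60  59  58  60  59  59  59  59  59  59  61  66  70  72  73  72  69  65  63  62  60  59  60  59  58  58  59  59  59  59  59  58  58  58
```

The numeric check shows the plug and rod standing upright as predicted, on the tray's floor and clear of its walls, with the gripper free of them. Handing in.

```bash
python3 -c "
from rig import r
print(r.close_job())"
```

```text
the job is handed in; nothing more can be done
None
```

I screwed the rod fully down into the plug, though I never felt the dead stop after about 60° of turning. I then drew the plug on the rod, set it upright on the tray floor with the rod still screwed in, let go and handed in at about 20 s; no verdict came back.

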